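Hook the sugar jar out from under the shelf

TASK

Take the pull hook from the chopping board, reach it in under the low shelf, catch the sugar jar from behind and draw it out along the worktop, upright, until it comes snugly but gently up against the wooden stop block; let the hook touch the jar, never the hand. Leave the jar standing there, lay the hook back flat on the chopping board and let go, without disturbing the amber bottle, the pepper mill or the candle.

Things in the scene. Friction and masses are not known exactly. Their poses are not given: they have to be found in the camera images.
- rack: Fixed low wooden shelf bay. Origin on the worktop, at the inner face of the closed end, mid-width. Own +y runs out of the open end (robot's left), +x away from the robot. Roof over y 0-145 mm, underside 162 mm, top 174 mm; back wall at x=+100; front open but for a post 12x20 mm at x=-100, y=135. No floor. A cup (53 mm tall) and a small box are fixed on the roof, y up to 100.
- jar: Clear round sugar jar, red lid, 81 mm in diameter, 125 mm tall, 0.35 to 0.65 kg, loose on the worktop in the bay near its back wall; origin: centre of its underside, z up. Too wide and too far under the roof to take by hand. The free lane for the hook, at least 90 mm wide, is on its robot side. Hooked low, at about a third of its height, it slides upright.
- hook: Pull hook lying flat on the board, 0.16 kg. Origin: on the rod's axis, 10 mm above what it lies on, below the middle of the handle. Wooden handle, own x=-50 to +45 mm, 20 mm wide, z=-10 to +34: grip it by its upper half. Own +x runs along the 10 mm round rod to the corner at x=190; there a straight prong turns to own +y, leaning back, tip at x=178, y=68 (axis), all at z=0.
- board: Fixed wooden chopping board, 200 mm (own x) by 300 mm (own y), 21 mm thick; origin: centre of its underside.
- amber_bottle: Loose bystander: amber bottle, 58 mm in diameter, 207 mm tall, on the worktop behind the board; origin: centre of its underside. Leave alone.
- pepper_mill: Loose bystander: dark wooden pepper mill, 58 mm in diameter, 170 mm tall, on the worktop behind the board; origin: centre of its underside. Leave alone.
- pillar_candle: Loose bystander: pillar candle, 57 mm in diameter, 114 mm tall, on the worktop behind the board; origin: centre of its underside. Leave alone.
- track (a point): Point on the worktop below the track, at x=107, y=300 mm of the shelf. Track: fixed rail 14 mm wide and high, y=145 to 390. A stop block is clamped on it: 18 mm thick in y, x=+30 to +106, 2 to 44 mm above the worktop (its clamp behind, x over 98, to 50). Its face to the jar lies at y=300 to 345: not measured, find it by feel. It is rigid; pressing over 30 N is too much.

How it is judged:
On the way:
1. the jar, drawn out from under the roof, is held against the stop block with more than 1 N (y of jar in the frame of rack between 0.25 and 0.32 m and x of jar in the frame of rack between 0.01 and 0.075 m and angle between jar's own z axis and vertical below 0.08 rad and contact force between jar and rack above 1 N), for 0.1 s.
At the end, for the whole second after the job is handed in: Jar at rest upright (within 0.08 rad) on the worktop in front of the stop, its centre 250 to 320 mm out along the shelf's y and 10 to 75 mm along its x; hook lying flat (within 0.15 rad) and at rest on the board, the middle of its handle over the board; nothing held (y of jar in the frame of rack between 0.25 and 0.32 m and x of jar in the frame of rack between 0.01 and 0.075 m and angle between jar's own z axis and vertical below 0.08 rad and linear speed of each of jar, hook below 0.01 m/s and height (world z) of jar below 0.01 m and z of hook in the frame of board between 0.022 and 0.04 m and x of hook in the frame of board between -0.1 and 0.1 m and y of hook in the frame of board between -0.15 and 0.15 m and angle between hook's own z axis and vertical below 0.15 rad); the robot touches nothing.
It fails at once if the jar tips by more than 0.3 rad (angle between jar's own z axis and vertical above 0.3 rad).
It fails at once if the hand touches the jar (contact force between jar and the fingers above 0.5 N or contact force between jar and the arm above 0.5 N).
It fails at once if the jar is pressed on the stop or shelf with more than 30 N (contact force between jar and rack above 30 N).
It fails at once if the amber bottle, pepper mill or candle is moved by more than 30 mm (distance of any of amber_bottle, pepper_mill, pillar_candle from where it was at the start of the episode above 0.03 m).
It also fails if it takes over 67 s, if anything falls off the work surface, if the arm or the gripper's body presses on something with over 40 N, if the wrist force passes 120 N, or if a joint passes its speed limit or range.

ROBOT

A 6-joint arm with a two-finger parallel gripper is mounted at the origin on a cart in front of the work surface, level with it; the furniture and walls round the work are solid. World frame = base frame: x ahead of the robot, y to its left, z up, the work surface at z = 0. Lengths are in m, angles in rad, forces in N, time in s.
With the tool pointing down it reaches from about 0.35 to 0.925 m from the base axis. Payload 6.4 kg.
Tool frame: the origin (TCP) lies at the very end of the fingers, on their centre line; the grasp point (between the pads) lies 19 mm behind it; z points along the fingers, y is the line along which they close (so a half turn about z gives the same grasp; the last joint's range is limited). The gripper opens to 85 mm and grips with 20 to 120 N. Pads are 22 mm wide; open, the fingers measure 114 mm over their backs; the gripper's body (76 mm by 85 mm) begins 54 mm behind the grasp point. The pads swing forward as they close: fully open they stand 13 mm farther back than shut.
Start: joints at [1.004, 0.245, 1.558, -0, 1.339, -0.174], TCP at [0.249, 0.601, 0.201] pointing down, gripper open.
Joint ranges: [-3.13, 3.13], [-1.02, 2.26], [0.13, 2.54], [-0.95, 4.09], [0.21, 2.88], [-2.74, 2.74]. Speed limits (rad/s): [2.57, 2.57, 3.14, 3.14, 3.14, 3.14].

INTERFACE

Orientations are given as a unit quaternion [w, x, y, z].
In Python, from station import env gives the robot as it stands.
- The arm moves only by the shell command python3 -m jog 'ROWS' [FORCE]. ROWS is a JSON object whose one key "series" holds a list of rows, each an object with "delta_pos": the shift along the world's x, y, z in cm, a list of three; "rotation": the turn, a rotation vector about the world's x, y, z in rad, a list of three; "claw": the opening, from 0 (shut) to 1 (fully open). In form: {"series": [{"delta_pos": [dx, dy, dz], "rotation": [rx, ry, rz], "claw": claw}, ...]}. A call has 1 to 12 rows; each row shifts and turns the commanded pose from where the row before left it; what a row does not reach is not made up. A row lasts 1/8 s, in which the tool goes at most 62.5 mm and 10.7 degrees, less where a joint would pass 70% of its speed; a pose out of reach is approached as far as the arm can. A call with a gripper value outside its range is refused whole. The fingers move at their own pace and stop on an object; FORCE is the grip in N (left out, the last holds). Time passes only in rows, so rows that do not move let the fingers close. It gives the time, the measured TCP pose, the force, the opening and the grip force at its end, in the units of the state.
- env.read_state(): the state, without advancing time (a new reading comes with each control period).
- env.snapshot(name): name is "scene" or "top" or "wrist"; returns a dict with "img" (384x512x3 uint8, blue, green, red), "fovy" (degrees; the focal length in pixels is half the picture's height over the tangent of half this angle, whatever the lens; pixels are square), "cx", "cy" (the principal point, pixels), "k1" (the pictures are not rectified: a ray, as slopes to the right and down, at radius r is drawn at 1 + k1 r^2 times it, then the intrinsics apply), "cam_to_world" (4x4, takes a point from camera to world coordinates). Camera axes: x right, y up, looking along -z (the intrinsics and any distortion apply to the point x, -y, -z); pixel columns grow to the right and rows downward; lengths in m; the calibration is good to about 2 mm. A picture is of the moment at which its call begins. There is no depth.
- env.finish_job(): hands the job in; it is judged then, once.
The state is a dict: "time": time; "joint_positions": joint angles; "qvel": joint speeds; "effort": joint torques, N m; "tool_pos": TCP position; "ee_rot": TCP orientation; "ft_force": force on the tool from outside, world axes, zero at the start; "moment": the same for the moment, N m; "gripper_width": opening from 0.0 (shut) to 1.0 (fully open); "gripper_force": force on a finger pad.
Only numpy, scipy, OpenCV 4.12 (cv2) and the standard library are available. Lean on these libraries where they do the work, as an engineer would, in place of code of your own. Each camera call takes 0.05 s, during which the arm holds its last target. There are 200 camera calls.

## Working session

There is one attempt and no reset: what is moved stays moved. The work goes in short steps, Python scripts to look and compute and a shell command to move; the robot and the scene stay as the last step left them, time stands still between calls to the robot, and variables do not carry over. Pictures are saved under pics/ and viewed, at most 10 in all, crops included, and the job is handed in when it is done.

```bash
ls; mkdir -p pics; cat > h.py <<'E'
import numpy as np, cv2
from station import env
def snap(n,save=None):
    s=env.snapshot(n)
    if save: cv2.imwrite('pics/'+save+'.png',s['img'])
    return s
def ray(s,u,v):
    f=s['img'].shape[0]/2/np.tan(np.radians(s['fovy'])/2)
    K=np.array([[f,0,s['cx']],[0,f,s['cy']],[0,0,1.]])
    p=cv2.undistortPoints(np.array([[[u,v]]],float),K,np.array([s['k1'],0,0,0,0.]))[0,0]
    T=np.array(s['cam_to_world'])
    return T[:3,3],T[:3,:3]@np.array([p[0],-p[1],-1.])
def onz(s,u,v,z):
    o,d=ray(s,u,v); return o+d*(z-o[2])/d[2]
def pix(s,P):
    f=s['img'].shape[0]/2/np.tan(np.radians(s['fovy'])/2)
    T=np.array(s['cam_to_world']); c=T[:3,:3].T@(np.array(P)-T[:3,3]); x,y=c[0]/-c[2],-c[1]/-c[2]
    k=1+s['k1']*(x*x+y*y); return f*x*k+s['cx'],f*y*k+s['cy']
E
python3 - <<'E'
from h import *
for n in ['top','scene']:
    s=snap(n,n+'0'); print(n,s['fovy'],s['cx'],s['cy'],s['k1'],np.round(s['cam_to_world'],3).tolist())
a=cv2.imread('pics/top0.png');b=cv2.imread('pics/scene0.png')
print(env.read_state())
E
```

```text
pics
top 53.26818077349368 253.83627979201634 190.2402010482384 -0.07512171161921909 [[-0.531, 0.719, -0.449, 0.11], [-0.848, -0.455, 0.273, 0.325], [-0.008, 0.525, 0.851, 0.951], [0.0, 0.0, 0.0, 1.0]]
scene 53.57153031566802 259.6067091695214 196.43131150309458 -0.10295743833922444 [[0.81, 0.343, -0.476, 0.049], [-0.587, 0.464, -0.664, -0.708], [-0.007, 0.817, 0.577, 0.688], [0.0, 0.0, 0.0, 1.0]]
{'time': 0.1, 'joint_positions': array([ 1.00389287e+00,  2.45719197e-01,  1.55891213e+00, -3.07468290e-05,
        1.33871823e+00, -1.74121471e-01]), 'qvel': array([ 0.00051682, -0.00463403, -0.00379244,  0.00045792, -0.00011859,
        0.00077916]), 'effort': array([ 1.10369845e-03, -4.30674255e+01, -3.27127969e+01, -7.44693011e-05,
        2.88195326e-03,  9.80255834e-06]), 'tool_pos': array([0.2485006 , 0.60000957, 0.20009582]), 'ee_rot': array([-3.04137987e-04,  1.95127421e-01,  9.80777507e-01, -8.24257232e-04]), 'ft_force': array([ 0.73688429, -0.37027216, -0.08043487]), 'moment': array([-0.03969402, -0.02777326,  0.00689175]), 'gripper_force': 0.0, 'gripper_width': 0.9990012097338326}
```

View pics/top0.png

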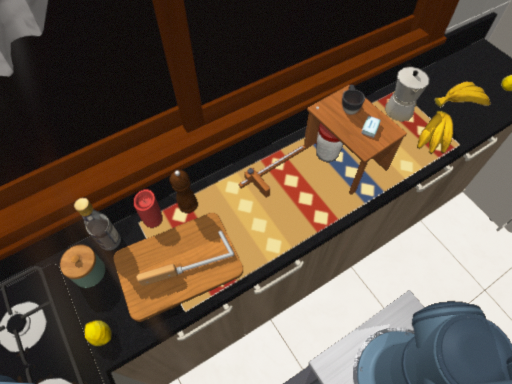

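View pics/scene0.png

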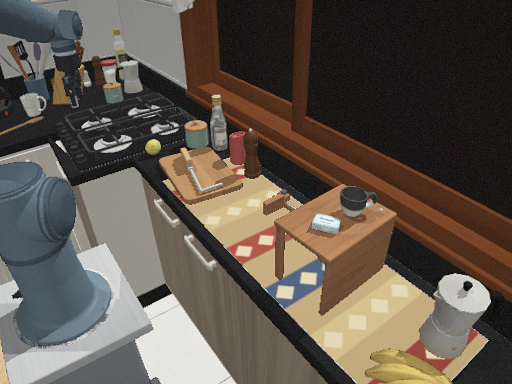

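The top view shows the board (115-240, 215-315) with the hook: handle at (155,273), corner at (232,250) and prong tip near (222,235). The rack roof is at (355,125), the jar at (328,140) and the stop block at (258,182). The scene view confirms this layout. I'll zoom in for precise pixels.

```bash
python3 - <<'E'
from h import *
a=cv2.imread('pics/top0.png')
c1=cv2.resize(a[205:325,105:255],None,fx=5.3,fy=5,interpolation=cv2.INTER_CUBIC)
c1=cv2.resize(a[205:325,105:255],(750,600),interpolation=cv2.INTER_CUBIC)
cv2.imwrite('pics/c1.png',c1)
c2=cv2.resize(a[75:205,235:415],(720,520),interpolation=cv2.INTER_CUBIC); cv2.imwrite('pics/c2.png',c2)
s=snap('top'); print(pix(s,[.2485,.6,.2]), onz(s,355,125,.174),onz(s,258,182,.02))
E
```

```text
(np.float64(79.53310017600955), np.float64(433.92393486520984)) [ 0.54874653 -0.26196747  0.174     ] [0.61820279 0.00161137 0.02      ]
```

View pics/c1.png

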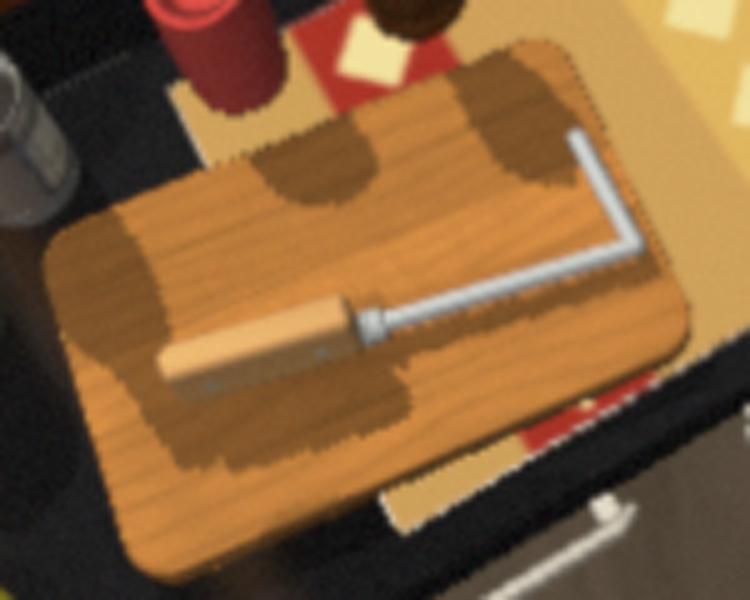

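View pics/c2.png

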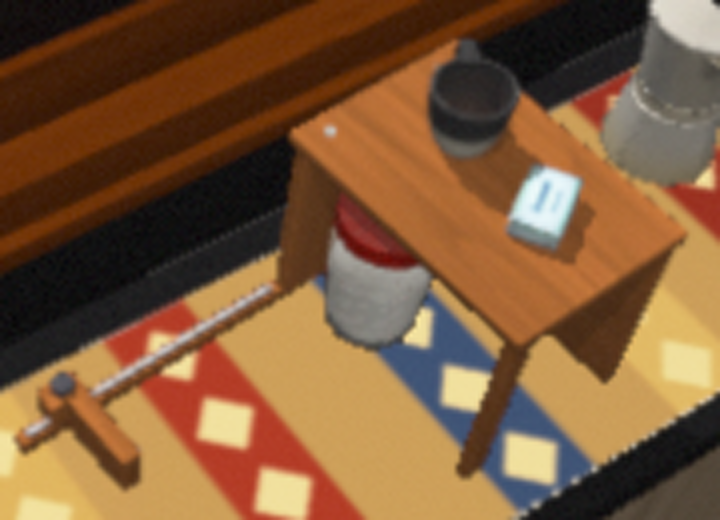

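c1 shows the rod from its ferrule (372,327) to the corner (637,245), with the prong tip at (575,132) and the handle's top face at (160,350)–(345,298). In c2 the roof corners are (293,135), (455,42), (685,237) and (517,345). The jar's lower rim is at (372,345), and the block is at (40–138, 385–485).

```bash
python3 - <<'E'
from h import *
s=snap('top')
A=lambda x,y,z: onz(s,105+(x+.5)/5-.5,205+(y+.5)/5-.5,z)
B=lambda x,y,z: onz(s,235+(x+.5)/4-.5,75+(y+.5)/4-.5,z)
np.set_printoptions(precision=4,suppress=True)
f,c,t=A(372,327,.031),A(637,245,.031),A(575,132,.031)
print('ferr,corner,tip',f,c,t)
for p in [(160,350),(340,297),(356,335),(170,382)]: print('hand',A(*p,.065))
for p in [(44,240),(545,40),(690,330),(165,580)]: print('board',A(*p,.021))
R=[B(*p,.174) for p in [(293,135),(517,345),(685,237),(455,42)]]
for r in R: print('roof',r)
print('jar base front',B(372,345,0),'L',B(327,315,.02), 'R',B(415,325,.02))
print('rail',B(25,440,.014),B(270,290,.014))
print('block far',B(60,400,.044),'near top',B(125,460,.044),'nearR',B(137,452,.044))
print('post',B(467,475,0))
# scene lid/jar mask
E
```

```text
ferr,corner,tip [0.4959 0.3148 0.031 ] [0.4631 0.179  0.031 ] [0.536  0.1745 0.031 ]
hand [0.5256 0.4085 0.065 ]
hand [0.5038 0.3217 0.065 ]
hand [0.4821 0.3236 0.065 ]
hand [0.5082 0.4108 0.065 ]
board [0.6347 0.4415 0.021 ]
board [0.5983 0.1593 0.021 ]
board [0.4128 0.1781 0.021 ]
board [0.4383 0.4571 0.021 ]
roof [ 0.6648 -0.1907  0.174 ]
roof [ 0.4452 -0.2037  0.174 ]
roof [ 0.4528 -0.3578  0.174 ]
roof [ 0.6765 -0.3455  0.174 ]
jar base front [ 0.58   -0.2271  0.    ] L [ 0.6108 -0.2039  0.02  ] R [ 0.5675 -0.2548  0.02  ]
rail [0.6404 0.0464 0.014 ] [ 0.6569 -0.1846  0.014 ]
block far [0.6391 0.0167 0.044 ] near top [0.572 0.005 0.044] nearR [ 0.573  -0.0057  0.044 ]
post [ 0.4505 -0.2139  0.    ]
```

```bash
python3 -m jog '{"series":[{"delta_pos":[2.9,-2.5,-0.5],"rotation":[0,0,-0.157],"claw":1},{"delta_pos":[2.9,-2.5,-0.5],"rotation":[0,0,-0.157],"claw":1},{"delta_pos":[2.9,-2.5,-0.5],"rotation":[0,0,-0.157],"claw":1},{"delta_pos":[2.9,-2.5,-0.5],"rotation":[0,0,-0.157],"claw":1},{"delta_pos":[2.9,-2.5,-0.5],"rotation":[0,0,-0.157],"claw":1},{"delta_pos":[2.9,-2.5,-0.5],"rotation":[0,0,-0.157],"claw":1},{"delta_pos":[2.9,-2.5,-0.5],"rotation":[0,0,-0.157],"claw":1},{"delta_pos":[2.9,-2.5,-0.5],"rotation":[0,0,-0.157],"claw":1},{"delta_pos":[2.9,-2.5,-0.5],"rotation":[0,0,-0.159],"claw":1},{"delta_pos":[0,0,0],"rotation":[0,0,0],"claw":1},{"delta_pos":[0,0,0],"rotation":[0,0,0],"claw":1}]}' 80
python3 - <<'E'
from h import *
s=snap('wrist','w1'); t=env.read_state(); print(t['tool_pos'],t['joint_positions'],s['fovy'],np.round(s['cam_to_world'],3))
d=np.array([-.2348,-.972,0]);n=np.array([.972,-.2348,0]);o=np.array([.5077,.3637,.031])
for a,b,z in [(0,0,.034),(-50,10,.034),(-50,-10,.034),(45,10,.034),(45,-10,.034),(190,0,0),(178,68,0)]: print(a,b,pix(s,o+d*a/1e3+n*b/1e3+[0,0,z]))
E
```

```text
time: 1.58
tool_pos: [0.5094, 0.3757, 0.1559]
ee_rot: [-0.0, 0.785, 0.619, -0.0]
ft_force: [-0.0, -0.4, 0.4]
gripper_width: 1.001
gripper_force: 0.0
[0.50914346 0.37606824 0.15607206] [4.57232142e-01 2.47913227e-01 1.63947297e+00 2.51724375e-04
 1.25444840e+00 6.92532915e-01] 71.04991862295823 [[ 0.972  0.225  0.061  0.525]
 [-0.233  0.939  0.254  0.44 ]
 [-0.    -0.261  0.965  0.33 ]
 [ 0.     0.     0.     1.   ]]
0 0 (np.float64(250.58455912814972), np.float64(195.0433202438791))
-50 10 (np.float64(260.92369042015383), np.float64(145.97501884718756))
-50 -10 (np.float64(240.4621448589136), np.float64(145.93872836606795))
45 10 (np.float64(259.8422764287878), np.float64(235.41474287783015))
45 -10 (np.float64(241.14704054756388), np.float64(235.38389740353372))
190 0 (np.float64(250.24741901586867), np.float64(323.82986588831386))
178 68 (np.float64(301.42144262086555), np.float64(316.35040574175673))
```

View pics/w1.png

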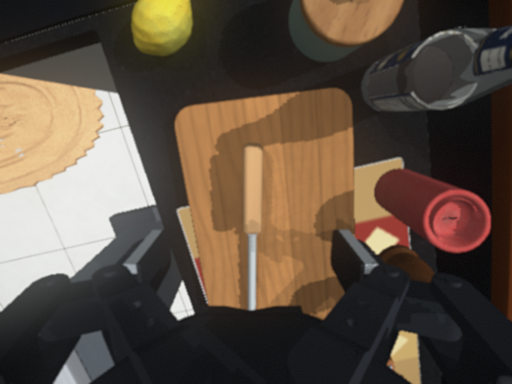

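The wrist view shows the handle centred at column 253, rows 146–233, about 3 px from prediction. I'll descend and grip.

```bash
python3 -m jog '{"series":[{"delta_pos":[0.3,0,-4],"rotation":[0,0,0],"claw":1},{"delta_pos":[0,0,-4],"rotation":[0,0,0],"claw":1},{"delta_pos":[0,0,-2.5],"rotation":[0,0,0],"claw":1},{"delta_pos":[0,0,-1.3],"rotation":[0,0,0],"claw":1},{"delta_pos":[0,0,0],"rotation":[0,0,0],"claw":1},{"delta_pos":[0,0,0],"rotation":[0,0,0],"claw":0},{"delta_pos":[0,0,0],"rotation":[0,0,0],"claw":0},{"delta_pos":[0,0,0],"rotation":[0,0,0],"claw":0},{"delta_pos":[0,0,0],"rotation":[0,0,0],"claw":0},{"delta_pos":[0,0,0],"rotation":[0,0,0],"claw":0},{"delta_pos":[0,0,0],"rotation":[0,0,0],"claw":0}]}' 100
python3 -m jog '{"series":[{"delta_pos":[0,0,1],"rotation":[0,0,0],"claw":0},{"delta_pos":[0,0,4],"rotation":[0,0,0],"claw":0},{"delta_pos":[0,0,5],"rotation":[0,0,0],"claw":0},{"delta_pos":[0,0,5],"rotation":[0,0,0],"claw":0},{"delta_pos":[0,0,5],"rotation":[0,0,0],"claw":0},{"delta_pos":[0,0,0],"rotation":[0,0,0],"claw":0}]}'
python3 -c "
from h import *
snap('top','t2'); a=cv2.imread('pics/t2.png'); cv2.imwrite('pics/t2c.png',cv2.resize(a[130:330,80:280],(600,600),interpolation=cv2.INTER_CUBIC))"
```

```text
time: 3.0
tool_pos: [0.5128, 0.3755, 0.0381]
ee_rot: [-0.0, 0.786, 0.619, -0.0]
ft_force: [-0.2, -0.1, 0.3]
gripper_width: 0.002
gripper_force: 0.0
time: 3.75
tool_pos: [0.5154, 0.3769, 0.2452]
ee_rot: [0.001, 0.786, 0.619, 0.006]
ft_force: [0.9, 0.1, 0.3]
gripper_width: -0.0
gripper_force: 0.0
```

View pics/t2c.png

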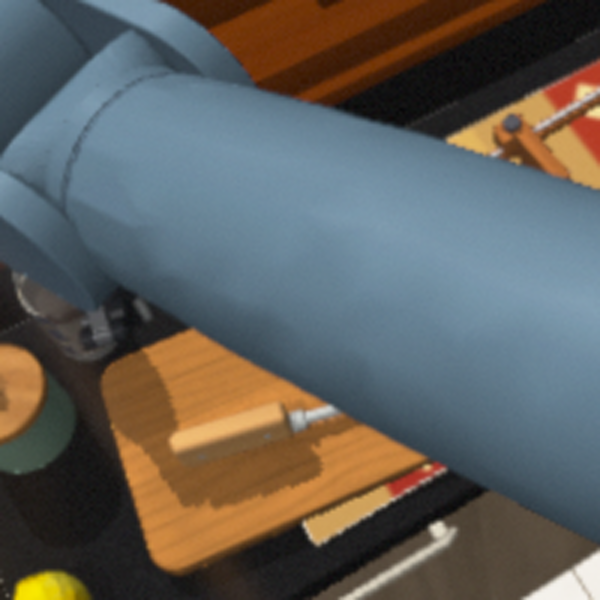

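The grip came back at width 0, and the handle still lies on the board at about (157,275) in full-image pixels. The fingers missed it. I'll compare views to find out why.

```bash
python3 - <<'E'
from h import *
a=cv2.imread('pics/top0.png');b=cv2.imread('pics/t2.png')
d=cv2.absdiff(a,b).max(2)[262:290,130:185]; print('diff',d.mean(),d.max())
s=snap('top'); t=env.read_state(); print(t['tool_pos'],t['gripper_width'],pix(s,t['tool_pos']))
w=snap('wrist','w2'); print('tcp in wrist',pix(w,t['tool_pos']))
R=np.array(w['cam_to_world']); print(R[:3,3]-t['tool_pos'],R[:3,2])
E
```

```text
diff 2.1363636363636362 43
[0.5129047  0.37559037 0.23894576] -0.004123729093468346 (np.float64(130.72238073072594), np.float64(242.87218985989512))
tcp in wrist (np.float64(249.0259261867829), np.float64(215.53366689714812))
[0.01587917 0.06370179 0.17368686] [0.05943643 0.25313133 0.96560439]
```

View pics/w2.png

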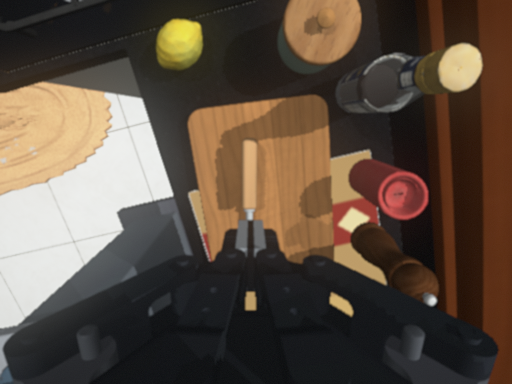

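The wrist view shows the shut fingertips near (251,225) and the hook undisturbed on the board. I'll descend again with the fingers open and look before closing.

```bash
python3 -m jog '{"series":[{"delta_pos":[0,0,-5],"rotation":[0,0,0],"claw":1},{"delta_pos":[0,0,-5],"rotation":[0,0,0],"claw":1},{"delta_pos":[0,0,-3],"rotation":[0,0,0],"claw":1},{"delta_pos":[0,0,0],"rotation":[0,0,0],"claw":1},{"delta_pos":[0,0,-4],"rotation":[0,0,0],"claw":1},{"delta_pos":[0,0,-3],"rotation":[0,0,0],"claw":1},{"delta_pos":[0,0,0],"rotation":[0,0,0],"claw":1},{"delta_pos":[0,0,0],"rotation":[0,0,0],"claw":1}]}' 100
python3 - <<'E'
from h import *
w=snap('wrist','w3'); s=snap('scene','s3'); t=env.read_state(); print(t['tool_pos'],pix(w,t['tool_pos']),pix(s,t['tool_pos']))
a=w['img'][100:300,130:380]; b=s['img'][130:230,130:280]
c=np.zeros((600,800,3),np.uint8)
a=cv2.resize(a,(500,400)); b=cv2.resize(b,(300,200)) if 0 else cv2.resize(s['img'][80:230,130:280],(600,600))[:, :]
c=np.hstack([cv2.copyMakeBorder(cv2.resize(w['img'][100:300,170:350],(405,450)),0,0,0,0,0),cv2.resize(s['img'][110:230,140:245],(394,450))])
print(c.shape); cv2.imwrite('pics/c3.png',c)
E
```

```text
time: 4.9
tool_pos: [0.5141, 0.3762, 0.0402]
ee_rot: [0.0, 0.786, 0.619, 0.001]
ft_force: [0.2, 0.3, 0.2]
gripper_width: 0.999
gripper_force: 0.0
[0.51436781 0.37628256 0.04057777] (np.float64(249.35287330947037), np.float64(215.5143365915239)) (np.float64(186.25727776242172), np.float64(158.0858962931679))
(450, 799, 3)
```

View pics/c3.png

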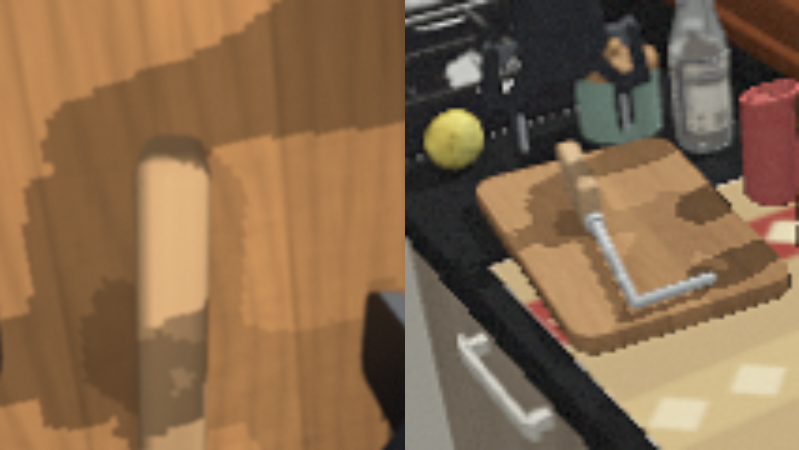

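The scene half shows the open finger ends at about (171,150) and (199,143) full-image. The reported TCP projects 12 px lower, so the fingers really stand 30–40 mm higher than reported. I'll check this by triangulation.

```bash
python3 - <<'E'
from h import *
np.set_printoptions(precision=4,suppress=True)
w=snap('wrist'); s=snap('scene'); 
t=env.read_state(); P=t['tool_pos']; n=np.array([.972,-.2348,0])
for dz in [0,.013,.025,.035,.045]:
    for side in (-1,1):
        q=P+n*side*.0425+[0,0,dz]; print(dz,side,'wrist',np.round(pix(w,q)),'scene',np.round(pix(s,q)))
# dark pixels of the fingers in the scene (crop) and wrist
a=cv2.imread('pics/s3.png'); g=a.max(2)[125:165,160:215]; 
for r in g[::2]: print(''.join('#' if v<45 else '+' if v<80 else '.' for v in r))
E
python3 -c "
import cv2
a=cv2.imread('pics/w3.png').max(2)[200:300:4,150:350:3]
for r in a: print(''.join('#' if v<60 else '.' for v in r))"
```

```text
0 -1 wrist [187. 216.] scene [174. 161.]
0 1 wrist [310. 216.] scene [198. 156.]
0.013 -1 wrist [182. 223.] scene [174. 157.]
0.013 1 wrist [314. 223.] scene [198. 153.]
0.025 -1 wrist [178. 230.] scene [173. 154.]
0.025 1 wrist [319. 230.] scene [197. 150.]
0.035 -1 wrist [173. 238.] scene [173. 152.]
0.035 1 wrist [323. 237.] scene [197. 147.]
0.045 -1 wrist [168. 246.] scene [172. 149.]
0.045 1 wrist [328. 246.] scene [197. 144.]
.####+++..#####+###+#+##########+........###....##.....
+####++....###+#######++######+###+......###+..+##.....
.####...++####+#####+########+..#####..++#+##...##.....
+#####...#+##############++.......#####+#####...###....
######..###+#############+..........####+.......+##..+.
#++#+#####+##############+..........#..++.......+##..+.
#####+##+#+##############+..........+...+.......+##....
########+#############+.#+..........++..+........##....
#########+..###+.#++#+####...........+..+........##+...
+########+..+.##+##++#+###+..........#...........##+...
.##.##.###..+##############....................+####..+
.#####+###+..#########+..+##++.................
[... 1456 characters left out ...]
..............######
#######......................................................######
#######......................................................######
#######......................................................######
######........................................................#####
#####..........................................................####
####...........................................................####
####............................................................###
###..............................................................##
##...............................................................##
###..............................................................##
```

The open fingertips sit about 45 mm above the reported TCP, where 13 mm was expected. The fingers therefore need to go about 3 cm lower. I'll descend in small steps and watch the force.

```bash
for i in 1; do python3 -m jog '{"series":[{"delta_pos":[0,0,-0.7],"rotation":[0,0,0],"claw":1},{"delta_pos":[0,0,-0.6],"rotation":[0,0,0],"claw":1},{"delta_pos":[0,0,0],"rotation":[0,0,0],"claw":1}]}' 100; done
python3 -m jog '{"series":[{"delta_pos":[0,0,-0.5],"rotation":[0,0,0],"claw":1},{"delta_pos":[0,0,0],"rotation":[0,0,0],"claw":1}]}'
```

```text
time: 5.48
tool_pos: [0.5121, 0.3751, 0.024]
ee_rot: [-0.0, 0.786, 0.619, -0.001]
ft_force: [-0.0, -0.2, -0.9]
gripper_width: 0.999
gripper_force: 0.0
time: 5.72
tool_pos: [0.5125, 0.3754, 0.0195]
ee_rot: [-0.0, 0.786, 0.619, -0.0]
ft_force: [0.6, -0.3, -0.1]
gripper_width: 0.999
gripper_force: 0.0
```

```bash
python3 -m jog '{"series":[{"delta_pos":[0,0,-0.5],"rotation":[0,0,0],"claw":1},{"delta_pos":[0,0,-0.4],"rotation":[0,0,0],"claw":1},{"delta_pos":[0,0,0],"rotation":[0,0,0],"claw":1},{"delta_pos":[0,0,0],"rotation":[0,0,0],"claw":0.6}]}'
python3 -m jog '{"series":[{"delta_pos":[0,0,0],"rotation":[0,0,0],"claw":0},{"delta_pos":[0,0,0],"rotation":[0,0,0],"claw":0},{"delta_pos":[0,0,0],"rotation":[0,0,0],"claw":0},{"delta_pos":[0,0,0],"rotation":[0,0,0],"claw":0},{"delta_pos":[0,0,0],"rotation":[0,0,0],"claw":0}]}' 100
```

```text
time: 6.22
tool_pos: [0.5129, 0.3755, 0.0111]
ee_rot: [0.0, 0.786, 0.619, 0.0]
ft_force: [-0.2, -0.1, -0.7]
gripper_width: 0.818
gripper_force: 0.0
time: 6.85
tool_pos: [0.5131, 0.3758, 0.0115]
ee_rot: [-0.0, 0.786, 0.619, 0.0]
ft_force: [-0.4, 1.8, 2.8]
gripper_width: 0.211
gripper_force: 98.0
```

The handle is gripped at width 0.21 and 98 N. I'll lift it and carry it to the staging point outside the bay, turning to align.

```bash
python3 -m jog '{"series":[{"delta_pos":[0,0,2],"rotation":[0,0,0],"claw":0},{"delta_pos":[0,0,3],"rotation":[0,0,0],"claw":0},{"delta_pos":[0,0,4],"rotation":[0,0,0],"claw":0},{"delta_pos":[-0.5,-3,0],"rotation":[0,0,0.03],"claw":0},{"delta_pos":[-0.5,-4,0],"rotation":[0,0,0.04],"claw":0},{"delta_pos":[-0.5,-4,0],"rotation":[0,0,0.04],"claw":0},{"delta_pos":[-0.6,-4.5,0],"rotation":[0,0,0.04],"claw":0},{"delta_pos":[-0.6,-4.5,0],"rotation":[0,0,0.04],"claw":0},{"delta_pos":[-0.6,-4.3,0],"rotation":[0,0,0.04],"claw":0},{"delta_pos":[-0.6,-4,0],"rotation":[0,0,0.04],"claw":0},{"delta_pos":[-0.5,-3,0],"rotation":[0,0,0.02],"claw":0},{"delta_pos":[-0.3,-2,0],"rotation":[0,0,0.007],"claw":0}]}'
python3 -m jog '{"series":[{"delta_pos":[0,0,0],"rotation":[0,0,0],"claw":0},{"delta_pos":[0,0,0],"rotation":[0,0,0],"claw":0},{"delta_pos":[0,0,0],"rotation":[0,0,0],"claw":0}]}'
python3 - <<'E'
from h import *
np.set_printoptions(precision=4,suppress=True)
s=snap('top','t4'); c=snap('scene','s4'); t=env.read_state(); P=t['tool_pos']; print(P,t['joint_positions'],t['ee_rot'])
q=t['ee_rot']; y=2*np.arctan2(q[2],q[1])-np.pi/2; print('yaw',y)
n=np.array([np.cos(y),np.sin(y),0]); d=np.array([np.sin(y),-np.cos(y),0])
o=P+[0,0,.0197]+d*.0129
for a,b in [(0,0),(60,0),(190,0),(178,68)]: 
    p=o+d*a/1e3+n*b/1e3; print(a,b,p,'top',np.round(pix(s,p)),'scene',np.round(pix(c,p)))
a=cv2.resize(s['img'][110:250,180:340],(400,350),interpolation=cv2.INTER_CUBIC)
b=cv2.resize(c['img'][140:300,200:360],(350,350),interpolation=cv2.INTER_CUBIC)
cv2.imwrite('pics/c4.png',np.hstack([a,b]))
E
```

```text
time: 8.35
tool_pos: [0.4655, 0.0411, 0.1019]
ee_rot: [0.0, 0.686, 0.728, 0.0]
ft_force: [0.1, 1.1, -1.4]
gripper_width: 0.21
gripper_force: 97.9
time: 8.72
tool_pos: [0.4659, 0.0432, 0.1013]
ee_rot: [0.0, 0.685, 0.728, 0.0]
ft_force: [0.2, -0.5, -3.0]
gripper_width: 0.207
gripper_force: 97.9
[0.4658 0.0431 0.1011] [-0.1508 -0.0702  2.0905  0.0001  1.1215 -0.2119] [-0.0001  0.6852  0.7284 -0.    ]
yaw 0.06103226850813037
0 0 [0.4666 0.0303 0.1208] top [281. 209.] scene [226. 188.]
60 0 [ 0.4702 -0.0296  0.1208] top [300. 196.] scene [239. 198.]
190 0 [ 0.4782 -0.1594  0.1208] top [338. 171.] scene [272. 223.]
178 68 [ 0.5453 -0.1433  0.1208] top [318. 157.] scene [290. 209.]
```

View pics/c4.png

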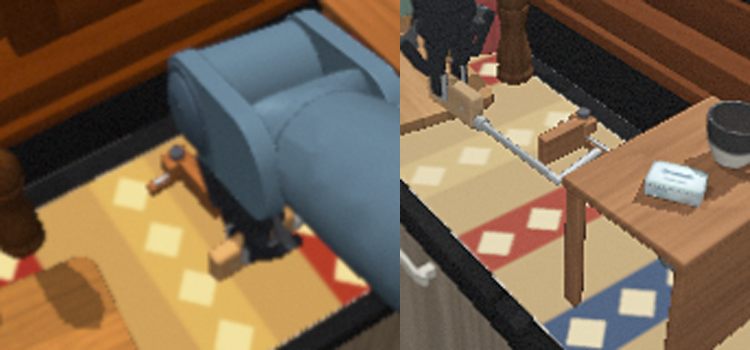

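In the scene half the hook corner is at (273,223) and the tip at (293,209). Prediction was (272,223) and (290,209), so the hook's pose in the hand is confirmed. Next I'll refine the rack and jar with edge rays.

```bash
python3 - <<'E'
from h import *
np.set_printoptions(precision=4,suppress=True)
s=snap('top'); c=snap('scene')
print('scene post base',onz(c,279,278.5,0),'roof open-front',onz(c,276.3,223.7,.174),'closed-front',onz(c,332.6,260.2,.174))
a=cv2.imread('pics/top0.png'); h=cv2.cvtColor(a,cv2.COLOR_BGR2HSV)
for v in range(118,166,2):
    print(v,''.join('r' if (p[0]<8 or p[0]>172) and p[1]>120 else 'w' if p[1]<70 and p[2]>60 else 'b' if 90<p[0]<130 else '.' for p in h[v,305:350]))
E
```

```text
scene post base [ 0.4535 -0.2212  0.    ] roof open-front [ 0.4431 -0.2184  0.174 ] closed-front [ 0.4618 -0.3686  0.174 ]
118 .br..........................................
120 .............................................
122 b............................................
124 .r.............rr............................
126 .w............rrrrrr.........................
128 ..............rrrrrrrr.......................
130 .............rrrrrrrrrrr.....................
132 ..............rrrrrrrrrrrr...................
134 .............w.rrrrrrrrrrrrr.................
136 .............www.rrrrrrrrrrrrr...............
138 ............wwwwww.rrrrrrrrrrrrrr............
140 ............wwwwwwwww..rrrrrrrrrrrr..........
142 ............wwwwwwwwwwwwwwww...wwwwww........
144 .........wbwwwwwwwwwwwwwwwwwwwwwwwwwww.......
146 .........wbwwwwwwwwwwwwwwwwwwwwwwwwww........
148 ...........wwwwwwwwwwwwwwwwwwwwwwwwwwww......
150 ............wwwwwwwwwwwwwwwwwwwwwwwwbbbww....
152 ............wwwwwwwwwwwwwwwwwwwwwww.wwwbbww..
154 ............wwwwwwwwwwwwwwwwwwwwww....wbbbbw.
156 .............wwwwwwwwwwwwwwwwwwww....wwbbbbbb
158 ...............wwwwwwwwwwwwwwww......wwbbbbbb
160 ..................wwwwwwwwwwwww......wbbbbbbb
162 ........................wbbbbbbbbbbwwbbbbbbbb
164 .........................wbbbbbbbbbbbbbbbbbbb
```

```bash
python3 - <<'E'
from h import *
np.set_printoptions(precision=4,suppress=True)
s=snap('top'); C=np.array(s['cam_to_world'])[:2,3]
def ang(u,v): o,d=ray(s,u,v); return np.arctan2(d[1],d[0])
L=[ang(316.5,v) for v in (142,146,150,154)]; R=[ang(341.5,142),ang(341.5,144),ang(340.5,147),ang(339.5,151),ang(338.5,154)]
print(L,R)
L=np.mean(L[:3]);R=np.mean(R)
m=(L+R)/2; D=.0405/np.sin(abs(L-R)/2); print('centre by tangents',C+D*np.array([np.cos(m),np.sin(m)]),'D',D)
b=onz(s,331.5,161.5,0)[:2]; b2=onz(s,328,161.5,0)[:2]
for b in (b,b2): e=(b-C)/np.linalg.norm(b-C); print('by base',b+.0405*e, 'dist',np.linalg.norm(b-C)+.0405,'ang',np.arctan2(e[1],e[0]),m)
# roof corners in scene: colour map around
a=cv2.imread('pics/scene0.png')
cv2.imwrite('pics/c5.png',cv2.resize(a[175:315,265:405],(600,600),interpolation=cv2.INTER_CUBIC))
E
```

```text
[np.float64(-0.8036447747044009), np.float64(-0.8068891797423521), np.float64(-0.8102247551186499), np.float64(-0.8136552959040183)] [np.float64(-0.8990894235016109), np.float64(-0.9012628968652123), np.float64(-0.900806682391856), np.float64(-0.9014637297656337), np.float64(-0.9010051608532772)]
centre by tangents [ 0.6778 -0.3264] D 0.8638008074597652
by base [ 0.5975 -0.267 ] dist 0.7666383083959288 ang -0.8818129685356332 -0.8538225742653263
by base [ 0.6037 -0.2575] dist 0.7633309364896851 ang -0.8676626448332658 -0.8538225742653263
```

View pics/c5.png

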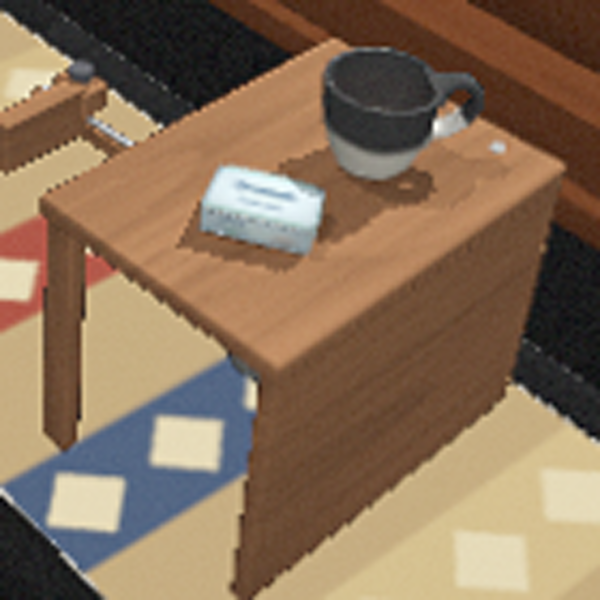

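The shelf in the scene view: roof corners at (274,222), (329,261), (396.5,212) and (343.5,184). The post foot is at (280,280) and the wall foot at (319.5,314).

```bash
python3 - <<'E'
from h import *
np.set_printoptions(precision=4,suppress=True)
s=snap('top'); c=snap('scene')
own=np.array([[112,145],[-106,145],[-106,-12],[112,-12]])/1e3
B=lambda x,y,z: onz(s,235+(x+.5)/4-.5,75+(y+.5)/4-.5,z)[:2]
S=lambda x,y,z: onz(c,265+(x+.5)/4.2857-.5,175+(y+.5)/4.2857-.5,z)[:2]
T=np.array([B(*p,.174) for p in [(293,135),(517,345),(685,237),(455,42)]])
Q=np.array([S(*p,.174) for p in [(338,40),(42,203),(275,370),(565,162)]])
print(T-Q)
for M in (T,Q,(T+Q)/2):
    A,b=own-own.mean(0),M-M.mean(0)
    th=np.arctan2((A[:,0]*b[:,1]-A[:,1]*b[:,0]).sum(),(A*b).sum())
    R=np.array([[np.cos(th),-np.sin(th)],[np.sin(th),np.cos(th)]]); o=M.mean(0)-R@own.mean(0)
    print('yaw',th,'o',o,'res',(M-o-own@R.T))
    for j in ([.608,-.255],): print('jar own',R.T@(np.array(j)-o))
print('scene post foot',S(67,452,0),'wall foot',S(235,597,0),'block near',S(2,170,.002))
E
```

```text
[[-0.0064  0.0048]
 [ 0.0018  0.0078]
 [-0.0018  0.0079]
 [-0.0066  0.0021]]
yaw 0.05876539122222117 o [ 0.5608 -0.341 ] res [[ 0.0008 -0.0011]
 [-0.0012 -0.0012]
 [-0.0028  0.0014]
 [ 0.0032  0.0009]]
jar own [0.0522 0.083 ]
yaw 0.07451625812686119 o [ 0.565  -0.3466] res [[ 0.0053 -0.0019]
 [-0.0051 -0.0016]
 [-0.0056  0.0008]
 [ 0.0054  0.0026]]
jar own [0.0497 0.0881]
yaw 0.06671021912147868 o [ 0.5629 -0.3438] res [[ 0.003  -0.0015]
 [-0.0031 -0.0014]
 [-0.0042  0.0011]
 [ 0.0043  0.0018]]
jar own [0.0509 0.0856]
scene post foot [ 0.4528 -0.227 ] wall foot [ 0.4602 -0.3566] block near [ 0.5752 -0.0009]
```

Rack origin is about (0.562, −0.343) with yaw 0.064, and the jar is at own (51, 83) mm. I'll lower the hook and enter the lane.

```bash
python3 -m jog '{"series":[{"delta_pos":[0,0,-3],"rotation":[0,0,0],"claw":0},{"delta_pos":[-0.2,0,-3],"rotation":[0,0,0],"claw":0},{"delta_pos":[0,0,-1.9],"rotation":[0,0,0.003],"claw":0},{"delta_pos":[0,0,0],"rotation":[0,0,0],"claw":0}]}'
python3 -m jog '{"series":[{"delta_pos":[0.1,-1.5,0],"rotation":[0,0,0],"claw":0},{"delta_pos":[0.1,-1.5,0],"rotation":[0,0,0],"claw":0},{"delta_pos":[0.1,-1.5,0],"rotation":[0,0,0],"claw":0},{"delta_pos":[0.1,-1.5,0],"rotation":[0,0,0],"claw":0},{"delta_pos":[0.1,-1.5,0],"rotation":[0,0,0],"claw":0},{"delta_pos":[0.1,-1.5,0],"rotation":[0,0,0],"claw":0},{"delta_pos":[0.1,-1.5,0],"rotation":[0,0,0],"claw":0},{"delta_pos":[0.1,-1.5,0],"rotation":[0,0,0],"claw":0},{"delta_pos":[0.1,-1.5,0],"rotation":[0,0,0],"claw":0},{"delta_pos":[0.1,-1.5,0],"rotation":[0,0,0],"claw":0},{"delta_pos":[0,0,0],"rotation":[0,0,0],"claw":0},{"delta_pos":[0,0,0],"rotation":[0,0,0],"claw":0}]}'
python3 - <<'E'
from h import *
t=env.read_state();q=t['ee_rot'];y=2*np.arctan2(q[2],q[1])-np.pi/2
d=t['tool_pos'][:2]-[.562,-.343];c,s=np.cos(.064),np.sin(.064);print(y,'tcp rack',c*d[0]+s*d[1],-s*d[0]+c*d[1],'corner y',-s*d[0]+c*d[1]-.203)
b=cv2.imread('pics/top0.png'); a=snap('top','t6')['img']; 
E
```

```text
time: 9.57
tool_pos: [0.4623, 0.0427, 0.0207]
ee_rot: [-0.002, 0.685, 0.729, -0.001]
ft_force: [-0.3, 0.2, -1.1]
gripper_width: 0.212
gripper_force: 98.0
time: 11.08
tool_pos: [0.4736, -0.1073, 0.0219]
ee_rot: [-0.0, 0.685, 0.729, 0.0]
ft_force: [-0.4, 0.3, -1.0]
gripper_width: 0.213
gripper_force: 98.0
0.06288626970085476 tcp rack -0.07313368474740883 0.24089447248600984 corner y 0.03789447248600983
```

```bash
python3 -m jog '{"series":[{"delta_pos":[0.06,-1,0],"rotation":[0,0,0],"claw":0},{"delta_pos":[0.06,-1,0],"rotation":[0,0,0],"claw":0},{"delta_pos":[0.02,-0.3,0],"rotation":[0,0,0],"claw":0},{"delta_pos":[0,0,0],"rotation":[0,0,0],"claw":0}]}'
python3 -m jog '{"series":[{"delta_pos":[0.02,-0.3,0],"rotation":[0,0,0],"claw":0},{"delta_pos":[0,0,0],"rotation":[0,0,0],"claw":0}]}'
```

```text
time: 11.62
tool_pos: [0.4752, -0.1308, 0.0221]
ee_rot: [-0.0, 0.685, 0.729, 0.0]
ft_force: [-0.2, 0.7, -1.9]
gripper_width: 0.217
gripper_force: 98.0
time: 11.88
tool_pos: [0.4754, -0.1336, 0.0221]
ee_rot: [0.0, 0.685, 0.729, 0.0]
ft_force: [0.6, -0.1, -2.1]
gripper_width: 0.215
gripper_force: 98.0
```

```bash
python3 -m jog '{"series":[{"delta_pos":[0.02,-0.3,0],"rotation":[0,0,0],"claw":0},{"delta_pos":[0,0,0],"rotation":[0,0,0],"claw":0}]}'|egrep "tool_pos|ft"
```

```text
tool_pos: [0.4757, -0.1366, 0.0221]
ft_force: [0.1, 0.6, -0.9]
```

```bash
python3 -m jog '{"series":[{"delta_pos":[0.02,-0.3,0],"rotation":[0,0,0],"claw":0},{"delta_pos":[0,0,0],"rotation":[0,0,0],"claw":0}]}'|egrep "tool_pos|ft"
```

```text
tool_pos: [0.4759, -0.1397, 0.0221]
ft_force: [0.1, -0.6, -1.2]
```

```bash
python3 -m jog '{"series":[{"delta_pos":[0.02,-0.25,0],"rotation":[0,0,0],"claw":0},{"delta_pos":[0,0,0],"rotation":[0,0,0],"claw":0}]}'|egrep "tool_pos|ft"
```

```text
tool_pos: [0.4761, -0.1422, 0.0221]
ft_force: [-0.3, -0.6, -0.9]
```

```bash
python3 -m jog '{"series":[{"delta_pos":[0.02,-0.25,0],"rotation":[0,0,0],"claw":0},{"delta_pos":[0,0,0],"rotation":[0,0,0],"claw":0}]}'|egrep "tool_pos|ft"
```

```text
tool_pos: [0.4762, -0.1445, 0.022]
ft_force: [0.4, 0.6, -1.7]
```

```bash
python3 -m jog '{"series":[{"delta_pos":[0.02,-0.25,0],"rotation":[0,0,0],"claw":0},{"delta_pos":[0,0,0],"rotation":[0,0,0],"claw":0}]}'|egrep "tool_pos|ft"
```

```text
tool_pos: [0.4757, -0.1447, 0.0216]
ft_force: [0.7, 10.9, 1.9]
```

The hook corner touched the closed wall with 11 N at TCP y = −0.1445. I'll back off 13 mm and slide across behind the jar.

```bash
python3 -m jog '{"series":[{"delta_pos":[-0.08,1.3,0],"rotation":[0,0,0],"claw":0},{"delta_pos":[0,0,0],"rotation":[0,0,0],"claw":0},{"delta_pos":[1,0.06,0],"rotation":[0,0,0],"claw":0},{"delta_pos":[1,0.06,0],"rotation":[0,0,0],"claw":0},{"delta_pos":[1,0.07,0],"rotation":[0,0,0],"claw":0},{"delta_pos":[0,0,0],"rotation":[0,0,0],"claw":0}]}'|egrep "tool_pos|ft"
```

```text
tool_pos: [0.5066, -0.1323, 0.0222]
ft_force: [-0.3, -0.3, -0.6]
```

```bash
python3 -m jog '{"series":[{"delta_pos":[1,0.06,0],"rotation":[0,0,0],"claw":0},{"delta_pos":[0.6,0.04,0],"rotation":[0,0,0],"claw":0},{"delta_pos":[0.4,0.03,0],"rotation":[0,0,0],"claw":0},{"delta_pos":[0,0,0],"rotation":[0,0,0],"claw":0}]}'|egrep "tool_pos|ft"
```

```text
tool_pos: [0.5258, -0.1308, 0.0221]
ft_force: [-0.6, -0.2, -0.1]
```

```bash
python3 -m jog '{"series":[{"delta_pos":[0.6,0.04,0],"rotation":[0,0,0],"claw":0},{"delta_pos":[0.4,0.03,0],"rotation":[0,0,0],"claw":0},{"delta_pos":[0,0,0],"rotation":[0,0,0],"claw":0}]}'|egrep "tool_pos|ft"
```

```text
tool_pos: [0.536, -0.1301, 0.0222]
ft_force: [0.0, -0.3, -1.8]
```

```bash
python3 -m jog '{"series":[{"delta_pos":[0.5,0.03,0],"rotation":[0,0,0],"claw":0},{"delta_pos":[0.3,0.02,0],"rotation":[0,0,0],"claw":0},{"delta_pos":[0,0,0],"rotation":[0,0,0],"claw":0}]}'|egrep "tool_pos|ft"
```

```text
tool_pos: [0.5439, -0.1296, 0.0221]
ft_force: [-1.0, 0.8, -1.3]
```

```bash
python3 -m jog '{"series":[{"delta_pos":[-0.03,0.5,0],"rotation":[0,0,0],"claw":0},{"delta_pos":[-0.03,0.5,0],"rotation":[0,0,0],"claw":0},{"delta_pos":[-0.03,0.5,0],"rotation":[0,0,0],"claw":0},{"delta_pos":[-0.03,0.5,0],"rotation":[0,0,0],"claw":0},{"delta_pos":[-0.03,0.5,0],"rotation":[0,0,0],"claw":0},{"delta_pos":[-0.03,0.5,0],"rotation":[0,0,0],"claw":0}]}'|egrep "tool_pos|ft"
```

```text
tool_pos: [0.5418, -0.0992, 0.0221]
ft_force: [0.8, 0.9, -1.5]
```

```bash
python3 -m jog '{"series":[{"delta_pos":[-0.04,0.6,0],"rotation":[0,0,0],"claw":0},{"delta_pos":[-0.04,0.6,0],"rotation":[0,0,0],"claw":0},{"delta_pos":[-0.04,0.6,0],"rotation":[0,0,0],"claw":0},{"delta_pos":[-0.04,0.6,0],"rotation":[0,0,0],"claw":0},{"delta_pos":[-0.04,0.6,0],"rotation":[0,0,0],"claw":0}]}'|egrep "tool_pos|ft"
python3 - <<'E'
from h import *
w=snap('wrist','w7');a=w['img'];h=cv2.cvtColor(a,cv2.COLOR_BGR2HSV)
m=((h[...,0]<8)|(h[...,0]>172))&(h[...,1]>120); m=m.astype(np.uint8)
n,l,st,ce=cv2.connectedComponentsWithStats(m)
for i in np.argsort(-st[1:,4])[:4]+1: print(st[i],ce[i],onz(w,*ce[i],.125))
E
```

```text
tool_pos: [0.5398, -0.0693, 0.0221]
ft_force: [-0.1, -4.3, -1.4]
[  74  178  157   90 7466] [144.25154032 218.26118403] [ 0.50829119 -0.03328929  0.125     ]
[ 271  191  119   83 4672] [337.39554795 220.78125   ] [ 0.56273361 -0.03058071  0.125     ]
[ 403  199   49   85 2333] [426.23531933 238.71024432] [ 0.58958506 -0.03455581  0.125     ]
```

```bash
python3 -m jog '{"series":[{"delta_pos":[-0.05,0.7,0],"rotation":[0,0,0],"claw":0},{"delta_pos":[-0.05,0.8,0],"rotation":[0,0,0],"claw":0},{"delta_pos":[-0.05,0.8,0],"rotation":[0,0,0],"claw":0},{"delta_pos":[-0.05,0.8,0],"rotation":[0,0,0],"claw":0},{"delta_pos":[-0.05,0.8,0],"rotation":[0,0,0],"claw":0},{"delta_pos":[-0.05,0.8,0],"rotation":[0,0,0],"claw":0},{"delta_pos":[-0.05,0.8,0],"rotation":[0,0,0],"claw":0},{"delta_pos":[-0.05,0.6,0],"rotation":[0,0,0],"claw":0},{"delta_pos":[-0.02,0.4,0],"rotation":[0,0,0],"claw":0},{"delta_pos":[0,0.2,0],"rotation":[0,0,0],"claw":0}]}'|egrep "tool_pos|ft"
python3 - <<'E'
from h import *
for n in ('top','scene'):
    w=snap(n,n+'8');h=cv2.cvtColor(w['img'],cv2.COLOR_BGR2HSV)
    m=(((h[...,0]<6)|(h[...,0]>174))&(h[...,1]>170)&(h[...,2]>50)).astype(np.uint8)
    k,l,st,ce=cv2.connectedComponentsWithStats(m)
    for i in np.argsort(-st[1:,4])[:6]+1: print(n,st[i],onz(w,*ce[i],.125), onz(w,st[i][0]+st[i][2]/2,st[i][1]+st[i][3]/2,.115))
E
```

```text
tool_pos: [0.5356, -0.0024, 0.0221]
ft_force: [0.5, -3.7, -1.2]
top [291 184  39  34 414] [ 0.44240516 -0.03844706  0.125     ] [ 0.44732031 -0.04673882  0.115     ]
top [403 113  23  23 167] [ 0.48851477 -0.44990918  0.125     ] [ 0.49120859 -0.45676405  0.115     ]
top [164 203  18  24 147] [0.59233194 0.26864621 0.125     ] [0.59694563 0.26480188 0.115     ]
top [186 212  10   9  56] [0.56502195 0.23034459 0.125     ] [0.56927438 0.22870318 0.115     ]
top [379  94  13  12  47] [ 0.60720744 -0.44122944  0.125     ] [ 0.60978029 -0.45166445  0.115     ]
top [210 287  12   8  42] [0.37320909 0.26910853 0.125     ] [0.37297847 0.2675552  0.115     ]
scene [101  63  13   3  23] [0.57645536 1.44234576 0.125     ] [0.5880434  1.47440112 0.115     ]
scene [292 204   3   6  10] [ 0.55369597 -0.14448386  0.125     ] [ 0.56380183 -0.13585478  0.115     ]
```

```bash
python3 -m jog '{"series":[{"delta_pos":[-0.03,0.4,0],"rotation":[0,0,0],"claw":0},{"delta_pos":[-0.04,0.6,0],"rotation":[0,0,0],"claw":0},{"delta_pos":[-0.05,0.8,0],"rotation":[0,0,0],"claw":0},{"delta_pos":[-0.05,0.8,0],"rotation":[0,0,0],"claw":0},{"delta_pos":[-0.04,0.6,0],"rotation":[0,0,0],"claw":0},{"delta_pos":[-0.02,0.4,0],"rotation":[0,0,0],"claw":0},{"delta_pos":[-0.01,0.2,0],"rotation":[0,0,0],"claw":0}]}'|egrep "tool_pos|ft"
python3 - <<'E'
from h import *
for n in ('scene',):
    w=snap(n,n+'9');h=cv2.cvtColor(w['img'],cv2.COLOR_BGR2HSV)
    print('jar guess',np.round(pix(w,[.589,-.106,.125])))
    sub=h[170:235,262:325]
    for r in sub[::2]: print(''.join('R' if (p[0]<6 or p[0]>174) and p[1]>150 else '#' if p[2]<50 else 'w' if p[1]<60 and p[2]>80 else '.' for p in r))
E
```

```text
tool_pos: [0.5331, 0.0357, 0.0221]
ft_force: [1.0, -3.7, -2.0]
jar guess [294. 195.]
############################################...................
######.#w######################################................
.##########.######################################.............
.ww###########.######################################..........
....ww###########.#######################################......
.........###########.#######################################...
............###################################################
............ww#################################################
...............ww###########w.#.#......#.######################
..................ww###......................##################
...................www............RRRR..........###############
......wwwwwwwwww..................................#############
.....wwwwwwwwww....................................########....
.....wwwww.........................................#####.......
....................R.............................R#...........
....................RRR.........................R......
[... 396 characters left out ...]
w................www...............................wwwwwwww.
wwwwww...............................................wwwwwwwwww
...wwwwww...........................................wwwwwwww.ww
......wwwww........................................wwwwwwwwwwww
........wwww......................................wwwwwwwwwwwww
...........w......................................wwwwwwwwwwwww
..................................................wwwwwwwwwwwww
........R....R....................................wwwwwwwwwwwww
....R.R..R..RR...........................................wwwwww
..RRR.RRR....R.................................................
.....R.RRRR..R..........ww.....................................
```

The lid is centred near (297,195) in the scene view, so the jar is upright about 20 mm or more short of the stop. I'll creep in.

```bash
python3 -m jog '{"series":[{"delta_pos":[-0.02,0.3,0],"rotation":[0,0,0],"claw":0},{"delta_pos":[-0.02,0.3,0],"rotation":[0,0,0],"claw":0},{"delta_pos":[-0.02,0.3,0],"rotation":[0,0,0],"claw":0}]}'|egrep "tool_pos|ft"
```

```text
tool_pos: [0.5326, 0.0446, 0.0221]
ft_force: [1.5, -4.6, -1.5]
```

```bash
python3 -m jog '{"series":[{"delta_pos":[-0.02,0.25,0],"rotation":[0,0,0],"claw":0},{"delta_pos":[-0.02,0.25,0],"rotation":[0,0,0],"claw":0}]}'|egrep "tool_pos|ft"
```

```text
tool_pos: [0.5322, 0.0496, 0.0221]
ft_force: [-0.0, -3.4, -1.5]
```

```bash
python3 -m jog '{"series":[{"delta_pos":[-0.01,0.2,0],"rotation":[0,0,0],"claw":0},{"delta_pos":[-0.01,0.2,0],"rotation":[0,0,0],"claw":0}]}'|egrep "tool_pos|ft"
```

```text
tool_pos: [0.532, 0.0535, 0.0221]
ft_force: [1.1, -3.6, -1.7]
```

```bash
python3 -m jog '{"series":[{"delta_pos":[-0.02,0.25,0],"rotation":[0,0,0],"claw":0},{"delta_pos":[-0.02,0.25,0],"rotation":[0,0,0],"claw":0}]}'|egrep "tool_pos|ft"
```

```text
tool_pos: [0.5316, 0.0586, 0.0221]
ft_force: [-0.8, -3.7, -2.2]
```

```bash
python3 -m jog '{"series":[{"delta_pos":[-0.02,0.25,0],"rotation":[0,0,0],"claw":0},{"delta_pos":[-0.02,0.25,0],"rotation":[0,0,0],"claw":0}]}'|egrep "tool_pos|ft"
```

```text
tool_pos: [0.5312, 0.0636, 0.0221]
ft_force: [0.2, -3.1, -1.8]
```

```bash
python3 -m jog '{"series":[{"delta_pos":[-0.02,0.25,0],"rotation":[0,0,0],"claw":0},{"delta_pos":[-0.02,0.25,0],"rotation":[0,0,0],"claw":0}]}'|egrep "tool_pos|ft"
```

```text
tool_pos: [0.5307, 0.0686, 0.0221]
ft_force: [0.6, -3.3, -1.9]
```

```bash
python3 - <<'E'
from h import *
w=snap('scene','s10');h=cv2.cvtColor(w['img'],cv2.COLOR_BGR2HSV)
sub=h[165:215,250:315]
for r in sub[::2]: print(''.join('R' if (p[0]<7 or p[0]>172) and p[1]>150 else '#' if p[2]<50 else 'w' if p[1]<60 and p[2]>80 else 'o' if p[0]<14 else '.' for p in r))
E
```

```text
..#.###o..w#####################################ooooooooooooooooo
######....###.#####################################oooooooooooooo
#####.oooo####o#.#####################################ooooooooooo
o####oooooo########.######################################ooooooo
####ooooooo##########.#######################################oooo
###oooooo...ww##################################################o
##.oo.........w.o################################################
.................ww###########w##################################
....................w.#########ooooo#ooooo.######################
.......................ww##oooooooooooooooooooooo################
.........................ooooooooooooooRooooooooooo.#############
........................oooooooooooooooooooooooooooooo###########
.......................ooooooooooooooooooooooooooooooo###########
...................wwwwooooooooooooooooooooooooooooooR.##########
..................wwwww.RooooooooooooRoooooooooooooooR###########
.................wwwwww.RRRoooooooooooooooooooooooRRRo###########
...................www.oRRRRRRRRRooooooooooooRRRRRRRRo##.########
...ww..............ooo.wwwoRRRRRRRRRRRRRRRRRRRRRRRRow.#####.##ooo
...wwwwwww.....ooooo..owwwwwwooRRRRRRRRRRRRRRRRRoowwww####ooo.ooo
...wwwwww.....ooooooooowwwwwwwwwwwwwoooowwwwwwwwwwwww.#oo.o.oo.o.
wwwwwwwww.....oooo.oooowwwwwwwwwwwwwwwwwwwwwwwwwwwwwo.ooo.ooo.ooo
wwwwww........ooooooooowwwwwwwwwwwwwwwwwwwwwwwwww.ooooo.o..oooooo
.wwwwwww......oooooooooowwwwwwwwwwwwwwwwwwww.oo.oo.oooooo..oooooo
.....wwwwww...o.o...ooo.wwwwwwwwwwwwwwwww.oooooo.o.o..oooooooo.oo
........wwwwwwooooo.....wwwwwwwwwwwwwwo.oooooooo.ooooo...ooo.oooo
```

```bash
python3 - <<'E'
from h import *
w=snap('scene')
for v in (189,190,191): p=onz(w,288.3,v,.125); d=p[:2]-[.563,-.346];print(p,d[0]*.998+d[1]*.064,d[1]*.998-d[0]*.064)
E
```

```text
[ 0.5949381  -0.07688706  0.125     ] 0.04909745502028244 0.2665306768490105
[ 0.59195277 -0.08051302  0.125     ] 0.04588603521120259 0.26310302350093445
[ 0.5889903 -0.0841114  0.125    ] 0.04269919305377633 0.25970144596815364
```

```bash
python3 -m jog '{"series":[{"delta_pos":[-0.01,0.2,0],"rotation":[0,0,0],"claw":0},{"delta_pos":[-0.01,0.2,0],"rotation":[0,0,0],"claw":0}]}'|egrep "tool_pos|ft"
```

```text
tool_pos: [0.5306, 0.0725, 0.022]
ft_force: [0.8, -4.4, -0.9]
```

```bash
python3 -m jog '{"series":[{"delta_pos":[-0.01,0.2,0],"rotation":[0,0,0],"claw":0},{"delta_pos":[-0.01,0.2,0],"rotation":[0,0,0],"claw":0}]}'|egrep "tool_pos|ft"
```

```text
tool_pos: [0.5304, 0.0765, 0.0221]
ft_force: [0.5, -4.1, -1.3]
```

```bash
python3 -m jog '{"series":[{"delta_pos":[-0.01,0.2,0],"rotation":[0,0,0],"claw":0},{"delta_pos":[-0.01,0.2,0],"rotation":[0,0,0],"claw":0}]}'|egrep "tool_pos|ft"
```

```text
tool_pos: [0.5302, 0.0806, 0.0221]
ft_force: [-0.5, -3.9, -2.4]
```

```bash
python3 -m jog '{"series":[{"delta_pos":[-0.01,0.2,0],"rotation":[0,0,0],"claw":0},{"delta_pos":[-0.01,0.2,0],"rotation":[0,0,0],"claw":0}]}'|egrep "tool_pos|ft"
```

```text
tool_pos: [0.53, 0.0845, 0.0221]
ft_force: [0.8, -4.1, -1.6]
```

```bash
python3 -m jog '{"series":[{"delta_pos":[-0.01,0.2,0],"rotation":[0,0,0],"claw":0},{"delta_pos":[-0.01,0.2,0],"rotation":[0,0,0],"claw":0}]}'|egrep "tool_pos|ft"
```

```text
tool_pos: [0.5298, 0.0885, 0.0221]
ft_force: [0.9, -4.5, -1.5]
```

```bash
python3 -m jog '{"series":[{"delta_pos":[-0.01,0.2,0],"rotation":[0,0,0],"claw":0},{"delta_pos":[-0.01,0.2,0],"rotation":[0,0,0],"claw":0}]}'|egrep "tool_pos|ft"
```

```text
tool_pos: [0.5296, 0.0926, 0.0221]
ft_force: [0.1, -3.7, -2.2]
```

```bash
python3 -m jog '{"series":[{"delta_pos":[-0.01,0.2,0],"rotation":[0,0,0],"claw":0},{"delta_pos":[-0.01,0.2,0],"rotation":[0,0,0],"claw":0}]}'|egrep "tool_pos|ft"
```

```text
tool_pos: [0.5294, 0.0966, 0.0221]
ft_force: [-0.2, -3.5, -1.4]
```

```bash
python3 -m jog '{"series":[{"delta_pos":[-0.01,0.2,0],"rotation":[0,0,0],"claw":0},{"delta_pos":[-0.01,0.2,0],"rotation":[0,0,0],"claw":0}]}'|egrep "tool_pos|ft"
```

```text
tool_pos: [0.5292, 0.1004, 0.0221]
ft_force: [1.0, -7.5, -2.3]
```

```bash
python3 -m jog '{"series":[{"delta_pos":[0,0.1,0],"rotation":[0,0,0],"claw":0},{"delta_pos":[0,0,0],"rotation":[0,0,0],"claw":0},{"delta_pos":[0,0,0],"rotation":[0,0,0],"claw":0}]}'|egrep "tool_pos|ft"
```

```text
tool_pos: [0.5294, 0.1005, 0.0221]
ft_force: [1.2, -7.9, -1.7]
```

```bash
python3 -m jog '{"series":[{"delta_pos":[0,0.1,0],"rotation":[0,0,0],"claw":0},{"delta_pos":[0,0,0],"rotation":[0,0,0],"claw":0},{"delta_pos":[0,0,0],"rotation":[0,0,0],"claw":0}]}'|egrep "time|tool_pos|ft"
python3 - <<'E'
from h import *
w=snap('scene','s11');h=cv2.cvtColor(w['img'],cv2.COLOR_BGR2HSV)
sub=h[155:200,235:305]
for r in sub[::2]: print(''.join('R' if (p[0]<7 or p[0]>172) and p[1]>150 else '#' if p[2]<50 else 'w' if p[1]<60 and p[2]>80 else 'o' if p[0]<14 else '.' for p in r))
E
```

```text
time: 23.3
tool_pos: [0.5294, 0.1009, 0.022]
ft_force: [0.2, -11.1, -2.1]
#########......oo...o..########################ooooooooooooooooooooooo
########....####ooo.ooo###########################oooooooooooooooooooo
#######...ww####oooooooo##############################oooooooooooooooo
###############o.ooooooo#################################ooooooooooooo
#######.######o.ooooooooo###################################oooooooooo
########.####o..oooo.o..ow#####################################ooooooo
#######Ro####ooo.oooooooo###.#####################################.ooo
############ooo.ooo.ooo.o####.#.#####################################o
###########oo.ooooo.ooooooo#######o###################################
#######.##.o.oo..ooooooooo############################################
######oooR..oooooooooooo...ww#########################################
#####Roooooo..ooooooo........w..####.ooooooooooooooo.#################
##ww............................woooooooooooooooooooooooo#############
##ww#..........................oooooooooooooooooooooooooooo###########
...w...o......................ooooooooooooooooooooooooooooooo#########
.......o......................oooooooooooooooooooooooooooooo.#########
..............................oooooooooooooooooooooooooooooR##########
..............................oRRoooooooooooooooooooooooooRR##########
...............................RRRRRRooooooooooooooooooRRRRR##########
..............................wwoRRRRRRRRRRRRRRRRRRRRRRRRRow#####w####
..w...........................wwwwoooRRRRRRRRRRRRRRRRRRoowww.#######w#
..............................wwwwwwwwwwooooRoooowwwwwwwwwww##########
........wwww...wwwwww.........wwwwwwwwwwwwwwwwwwwwwwwwwwwwwwww########
```

The jar is held on the stop with about 7 N net, and its lid ellipse is level at (280,184). Now I'll release and withdraw the hook.

```bash
python3 -m jog '{"series":[{"delta_pos":[-0.05,-0.3,0],"rotation":[0,0,0],"claw":0},{"delta_pos":[-0.05,-0.5,0],"rotation":[0,0,0],"claw":0},{"delta_pos":[-0.1,-0.6,0],"rotation":[0,0,0],"claw":0},{"delta_pos":[-0.1,-0.5,0],"rotation":[0,0,0],"claw":0},{"delta_pos":[0,0,0],"rotation":[0,0,0],"claw":0}]}'|egrep "tool_pos|ft"
```

```text
tool_pos: [0.5261, 0.0832, 0.0221]
ft_force: [-0.5, 0.1, -1.2]
```

```bash
python3 -m jog '{"series":[{"delta_pos":[-0.5,-0.03,0],"rotation":[0,0,0],"claw":0},{"delta_pos":[-1,-0.06,0],"rotation":[0,0,0],"claw":0},{"delta_pos":[-1,-0.06,0],"rotation":[0,0,0],"claw":0},{"delta_pos":[0,0,0],"rotation":[0,0,0],"claw":0}]}'|egrep "tool_pos|ft"
```

```text
tool_pos: [0.5, 0.082, 0.0218]
ft_force: [0.8, 0.6, -1.6]
```

```bash
python3 -m jog '{"series":[{"delta_pos":[-1,-0.06,0],"rotation":[0,0,0],"claw":0},{"delta_pos":[-1.2,-0.06,0],"rotation":[0,0,0],"claw":0},{"delta_pos":[-1.2,-0.06,0],"rotation":[0,0,0],"claw":0},{"delta_pos":[-1.2,-0.06,0],"rotation":[0,0,0],"claw":0},{"delta_pos":[-0.8,-0.04,0],"rotation":[0,0,0],"claw":0},{"delta_pos":[0,0,0],"rotation":[0,0,0],"claw":0}]}'|egrep "tool_pos|ft"
```

```text
tool_pos: [0.4466, 0.0791, 0.0221]
ft_force: [-0.0, 0.2, -2.1]
```

```bash
python3 -m jog '{"series":[{"delta_pos":[0,0,3],"rotation":[0,0,0],"claw":0},{"delta_pos":[0,0,3],"rotation":[0,0,0],"claw":0},{"delta_pos":[0,1,3],"rotation":[0,0,0],"claw":0},{"delta_pos":[0.4,3,0],"rotation":[0,0,-0.03],"claw":0},{"delta_pos":[0.7,4,0],"rotation":[0,0,-0.04],"claw":0},{"delta_pos":[0.9,4,0],"rotation":[0,0,-0.05],"claw":0},{"delta_pos":[1,4,0],"rotation":[0,0,-0.05],"claw":0},{"delta_pos":[1,4,0],"rotation":[0,0,-0.05],"claw":0},{"delta_pos":[1,4,0],"rotation":[0,0,-0.04],"claw":0},{"delta_pos":[1,3.5,0],"rotation":[0,0,-0.03],"claw":0},{"delta_pos":[0.6,2.1,0],"rotation":[0,0,-0.01],"claw":0},{"delta_pos":[0,0,0],"rotation":[0,0,0],"claw":0}]}'
python3 -m jog '{"series":[{"delta_pos":[0,0,-3],"rotation":[0,0,0],"claw":0},{"delta_pos":[0,0,-3],"rotation":[0,0,0],"claw":0},{"delta_pos":[0,0,-2],"rotation":[0,0,0],"claw":0},{"delta_pos":[0,0,-1],"rotation":[0,0,0],"claw":0},{"delta_pos":[0,0,-0.5],"rotation":[0,0,0],"claw":0},{"delta_pos":[0,0,0],"rotation":[0,0,0],"claw":0}]}'
```

```text
time: 26.72
tool_pos: [0.5135, 0.3762, 0.1119]
ee_rot: [0.0, 0.785, 0.619, 0.0]
ft_force: [0.1, -1.1, -1.8]
gripper_width: 0.211
gripper_force: 98.1
time: 27.48
tool_pos: [0.5136, 0.3753, 0.0176]
ee_rot: [0.0, 0.786, 0.619, 0.0]
ft_force: [0.2, 0.4, -2.1]
gripper_width: 0.214
gripper_force: 98.2
```

```bash
python3 -m jog '{"series":[{"delta_pos":[0,0,-0.3],"rotation":[0,0,0],"claw":0},{"delta_pos":[0,0,-0.2],"rotation":[0,0,0],"claw":0},{"delta_pos":[0,0,0],"rotation":[0,0,0],"claw":0}]}'|egrep "tool_pos|ft"
```

```text
tool_pos: [0.5132, 0.3751, 0.0121]
ft_force: [-0.2, -0.6, -2.4]
```

```bash
python3 -m jog '{"series":[{"delta_pos":[0,0,-0.1],"rotation":[0,0,0],"claw":0},{"delta_pos":[0,0,0],"rotation":[0,0,0],"claw":0}]}'|egrep "tool_pos|ft"
```

```text
tool_pos: [0.5134, 0.3753, 0.0115]
ft_force: [-1.4, -0.4, 0.6]
```

Contact: the hook's weight is off the hand. I'll open and retreat.

```bash
python3 -m jog '{"series":[{"delta_pos":[0,0,0],"rotation":[0,0,0],"claw":0.4},{"delta_pos":[0,0,0],"rotation":[0,0,0],"claw":0.7},{"delta_pos":[0,0,0],"rotation":[0,0,0],"claw":1},{"delta_pos":[0,0,0],"rotation":[0,0,0],"claw":1},{"delta_pos":[0,0,0],"rotation":[0,0,0],"claw":1},{"delta_pos":[0,0,0],"rotation":[0,0,0],"claw":1}]}'|egrep "tool_pos|ft|wid"
python3 -m jog '{"series":[{"delta_pos":[0,0,2],"rotation":[0,0,0],"claw":1},{"delta_pos":[0,0,4],"rotation":[0,0,0],"claw":1},{"delta_pos":[0,0,5],"rotation":[0,0,0],"claw":1},{"delta_pos":[0,0,5],"rotation":[0,0,0],"claw":1},{"delta_pos":[-4,3,2],"rotation":[0,0,0],"claw":1},{"delta_pos":[-5,4,0],"rotation":[0,0,0],"claw":1},{"delta_pos":[-5,4,0],"rotation":[0,0,0],"claw":1},{"delta_pos":[-5,4,0],"rotation":[0,0,0],"claw":1},{"delta_pos":[0,0,0],"rotation":[0,0,0],"claw":1},{"delta_pos":[0,0,0],"rotation":[0,0,0],"claw":1}]}'
python3 - <<'E'
from h import *
s=snap('top','t12'); c=snap('scene','s12')
a=cv2.imread('pics/scene0.png'); b=c['img']
# board+hook+bystanders region, and scene jar region
for n,r in (('hook/board',np.s_[145:205,160:242]),('bystanders',np.s_[95:180,180:262])): print(n,cv2.absdiff(a,b).max(2)[r].mean())
print('top hook',cv2.absdiff(cv2.imread('pics/top0.png'),s['img']).max(2)[205:325,105:255].mean())
h=cv2.cvtColor(s['img'],cv2.COLOR_BGR2HSV)
m=(((h[...,0]<8)|(h[...,0]>172))&(h[...,1]>150)&(h[...,2]>60)).astype(np.uint8)
k,l,st,ce=cv2.connectedComponentsWithStats(m)
for i in np.argsort(-st[1:,4])[:6]+1:
    p=onz(s,*ce[i],.12); d=p[:2]-[.563,-.346]; print(st[i],p,'rack',d[0]*.998+d[1]*.064,d[1]*.998-d[0]*.064)
E
```

```text
tool_pos: [0.5132, 0.3751, 0.0111]
ft_force: [0.5, 0.7, 0.1]
gripper_width: 0.997
time: 30.1
tool_pos: [0.3271, 0.5224, 0.1923]
ee_rot: [0.0, 0.786, 0.619, 0.001]
ft_force: [-0.2, -0.2, -0.3]
gripper_width: 0.998
gripper_force: 0.0
hook/board 7.066463414634146
bystanders 5.377331420373027
top hook 10.608888888888888
[ 262  148   75   84 1531] [ 0.50509925 -0.04199981  0.12      ] rack -0.038328934412319354 0.30709783636082316
[133 188  29  40 765] [0.64830967 0.31086663 0.12      ] rack 0.12717851727743842 0.6500930749097481
[402 113  25  24 213] [ 0.4904217  -0.45402066  0.12      ] rack -0.07934646674812558 -0.10315961117601893
[163 202  20  26 182] [0.59622504 0.26803974 0.12      ] rack 0.07245713372267745 0.6106852543944888
[209 279  27  16  83] [0.37370412 0.25535585 0.12      ] rack -0.15043051829073098 0.6122680798280887
[378  93  14  13  68] [ 0.61041702 -0.44711864  0.12      ] rack 0.040850594853352275 -0.10395109077883535
```

```bash
python3 - <<'E'
from h import *
def silver(f):
    h=cv2.cvtColor(cv2.imread(f)[225:285,170:245],cv2.COLOR_BGR2HSV); m=(h[...,1]<70)&(h[...,2]>120); y,x=np.nonzero(m); return m.sum(),x.mean()+170,y.mean()+225,x.min()+170,x.max()+170,y.min()+225,y.max()+225
print(silver('pics/top0.png'),silver('pics/t12.png'))
a,b=cv2.imread('pics/top0.png'),cv2.imread('pics/t12.png')
for n,(u,v,w,hh) in {'mill':(168,165,30,50),'candle':(132,185,32,45),'bottle':(72,195,52,58)}.items():
    t=a[v:v+hh,u:u+w]; r=cv2.matchTemplate(b[v-12:v+hh+12,u-12:u+w+12],t,cv2.TM_CCOEFF_NORMED); print(n,cv2.minMaxLoc(r)[1::2])
c=snap('scene'); h=cv2.cvtColor(c['img'],cv2.COLOR_BGR2HSV)
for v in range(172,232,3): print(v,''.join('R' if (p[0]<8 or p[0]>172) and p[1]>150 else '#' if p[2]<50 else 'w' if p[1]<60 and p[2]>80 else 'o' if p[0]<14 else '.' for p in h[v,250:310]))
for v in (183.5,185): p=onz(c,280,v,.125); d=p[:2]-[.563,-.346];print(p,d[0]*.998+d[1]*.064,d[1]*.998-d[0]*.064)
E
```

```text
(np.int64(327), np.float64(209.83486238532112), np.float64(256.38532110091745), np.int64(176), np.int64(240), np.int64(231), np.int64(282)) (np.int64(318), np.float64(210.67924528301887), np.float64(255.17924528301887), np.int64(176), np.int64(240), np.int64(230), np.int64(282))
mill (0.9868649840354919, (12, 12))
candle (0.9970522522926331, (12, 12))
bottle (0.9984679818153381, (12, 12))
172 oooooo.oooo#########w######################################o
175 ooooooooo...ww##############################################
178 ...o............ww#ooooooooooooooooooooo####################
181 .................ooooooooooooooooooooooooooo################
184 ...............oooooooooooooooooooooooooooooo.##############
187 ...............ooooooooooooooooooooooooooooooR##############
190 ................RRRRoooooooooooooooooooooRRRRo.#############
193 ...............wwoRRRRRRRRRRRRRRRRRRRRRRRRRRw#####w#########
196 ...............wwwwwwoooRRRRRRRRRRRRRRRoowwww.##############
199 wwwwww.........wwwwwwwwwwwwwwwwwwwwwwwwwwwwwwww############.
202 wwwwwwwwww....o.wwwwwwwwwwwwwwwwwwwwwwwwwwww.....ww######oo.
205 wwwwwwwww.....oowwwwwwwwwwwwwwwwwwwwwwwwwwww........oooooo..
208 ..............ooowwwwwwwwwwwwwwwwwwwwwwwwwwwwwoo.oooo..ooooo
211 ..............ooowwwwwwwwwwwwwwwwwwwwwwww.oo.ooo.ooo...ooo..
214 ................owwwwwwwwwwwwwwwwwwwooooo.ooo.ooo.o.o.o.oo.o
217 .................wwwwwwwwwwwww.o.ooo..oo..ooooo..oooo..ooooo
220 ..................wwwwwwwo.oooooooooooo.ooooo.oooo.o.oo.oo.o
223 ...................wwwwwoooooo.ooooooo.oooooooooooooooo..oo.
226 .....................ooowwooooooooo..oo.o.oooo.oooo...oooooo
229 ...............ooooRRooRoRoooooooo.ooo.oooo.oo.ooooo.o.o.ooo
[ 0.59377158 -0.04312561  0.125     ] 0.0500939931795905 0.30029926154583303
[ 0.58921227 -0.04886812  0.125     ] 0.04517628487142644 0.294860030440356
```

The hook is back within 1 px of where it started. The bystanders haven't moved, and the jar stands upright at rack (47, 297) mm. I'll hand in.

```bash
python3 -c "
from station import env
print(env.finish_job())"
```

```text
the job is handed in; nothing more can be done
None
```

I drew the jar out and left it standing upright against the stop block, laid the hook back on the board and let go, left the bystanders undisturbed, and handed the job in at about 30 s; no verdict came back.

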